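# Shift the resin station's selector into the third slot

### The arm

A 6-joint arm with a two-finger parallel gripper is mounted at the origin on the work surface. World frame = base frame: x ahead of the robot, y to its left, z up, the work surface at z = 0. Lengths are in mm, angles in rad, forces in N, time in s.
With the tool pointing down it reaches from about 300 to 775 mm from the base axis. Payload 14.6 kg.
Tool frame: the origin (TCP) lies between the finger pads; the fingertips stand 8 mm ahead of it and the grasp point (between the pads) lies 11 mm behind it; z points along the fingers, y is the direction in which the jaws open and shut (so a half turn about z gives the same grasp; the last joint's range is limited). The gripper opens to 94 mm and grips with 3 to 60 N. Pads are 16 mm wide; open, the fingers measure 119 mm over their backs; the gripper's body (75 mm by 177 mm) begins 78 mm behind the grasp point.
Start: joints at [1.209, 0.3, 1.521, -0, 1.321, -0.067], TCP at [159.799, 526.264, 213.446] pointing down, gripper open.
Joint ranges: [-3.03, 3.03], [-0.79, 2.21], [0.23, 2.52], [-1.04, 4.18], [0, 3.07], [-2.55, 2.55]. Speed limits (rad/s): [2.22, 2.22, 2.57, 3.14, 3.14, 3.14].

### API

Orientations are given as [roll, pitch, yaw] about the fixed x, y, z axes, in that order (R = Rz(yaw) Ry(pitch) Rx(roll)).
In Python, from cell import manip gives the robot as it stands. The module is installed in compiled form; this text tells all that it offers.
- The arm moves only by the tool send_rows, never from a script. Its argument "series" is a list that holds one entry, the list of rows, each a list of 5 numbers: the opening, from 0 (shut) to 1 (fully open), then the shift along the tool's x, y, z in mm, then the turn about the tool's z in degrees. In form: [[[gripper, dx, dy, dz, roll], ...]]. A call has 1 to 10 rows; each row is the pose to reach, as a shift and turn from the pose commanded when the call began, along the tool's axes at that moment; what a row does not reach only later rows make up. A row lasts 1/10 s, in which the tool goes at most 50 mm and 8.59 degrees, less where a joint would pass 70% of its speed; a pose out of reach is approached as far as the arm can. A call with a gripper value outside its range is refused whole. The fingers move at their own pace and stop on an object; "newtons" is the grip in N (left out, the last holds). Time passes only in rows, so rows that repeat a pose let the fingers close. It gives the time, the measured TCP pose, the force and the opening at its end, in the units of the state.
- manip.read_state(): the state, without advancing time (a new reading comes with each control period).
- manip.camera(name): name is "scene" or "top" or "wrist"; returns a dict with "img" (384x512x3 uint8, red, green, blue), "vfov" (degrees; the focal length in pixels is half the picture's height over the tangent of half this angle, whatever the lens; pixels are square), "cx", "cy" (the principal point, pixels), "dist" ([k1, k2, p1, p2, k3] as OpenCV has them; the pictures are not rectified), "pose" (4x4, takes a point from camera to world coordinates); the wrist camera has in their place "T_tool_cam" (4x4, takes a point from camera to tool coordinates, whose origin is the TCP and whose axes are the flange's). Camera axes: x right, y down, z forward; pixel columns grow to the right and rows downward; lengths in mm; the calibration is good to about 2 mm. A picture is of the moment at which its call begins: read the wrist's pose just before it. There is no depth.
- manip.sign_off(): hands the job in, once; it reports no verdict.
Trained networks look in a picture, given as the dict that the camera call returned (one of the last four; its "shot" number tells which), for a name from the list of things; names that differ only in an ending like _2 or _b are one class to them, and where a whole thing is asked for, a point or a joint stands for the part that bears it (a point fixed in the world has none). Each returns a list of dicts, best first, with "conf" (0 to 1); they miss things now and then, are a little off and sometimes report something else, mostly with a low value. They report only what shows in the picture. A call takes as long as a camera call.
- manip.find_in(target, picture): "rect" ([left, top, width, height] in pixels, round what is visible of it).
- manip.silhouettes(target, picture): "pixels" (384x512 bool, what is visible of it) and "rect" ([left, top, width, height] in pixels, round what is visible of it).
The state is a dict: "clock": time; "joints": joint angles; "qd": joint speeds; "effort": joint torques, N m; "eef_pos": TCP position; "eef_rot": TCP orientation; "wrist_force": force on the tool from outside, world axes, zero at the start; "moment": the same for the moment, N m; "finger_gap": finger opening in mm.
Only numpy, scipy, OpenCV 4.12 (cv2) and the standard library are available. Lean on these libraries where they do the work, as an engineer would, in place of code of your own. Each camera call takes 0.05 s, during which the arm holds its last target. There are 200 camera calls.

### The job

Switch the resin station over: push the selector lever by its knob with the fingertips out of the first (left) slot into the crossway, across past the second slot, and then forward, away from the robot, fully home in the third (right) slot. Leave it there and move clear; do not pull the knob up on its stem, and leave everything else on the bench and on the station where it stands.

Things in the scene. Friction and masses are not known exactly. Their poses are not given: they have to be found in the camera images.
- station: Fixed grey selector station on the bench, 200 x 260 mm, 112 mm high, yawed up to 0.35 rad; origin under its centre. Its x axis points forward (away from the robot), y left, z up. A lever stem (11 mm) stands up through the slotted steel top and is stopped by the slots' edges; it pivots about a point 20 mm above the origin. Only the lever rises above the top within 75 mm of its centre.
- gate_mid (a point): Centre of the gate, on the top surface of the station's 5 mm steel top plate (112.5 mm above the bench). In station axes: three slots along x, 19 mm wide, centred at y = +36 (first, left), 0 (second) and -36 mm (third, right), each from x = -41 to +41 mm, joined at the middle by one crossway along y, 23 mm wide, from y = -45.5 to +45.5 mm.
- slot3_front (a point): Point on the plate's top surface where the lever stem stands when home at the forward end of the third slot (station frame about x = 34, y = -36, z = 112.5 mm).
- knob_mid (a point): Centre of the lever's black barrel-shaped knob, 38 mm in diameter, 48 mm tall, z axis along the stem, 190 mm from the pivot: 210 mm above the bench when upright, 185 to 200 mm when leaning. The knob sits on the stem by a spring.
- across (a joint): Sideways lean of the lever (rad), + to the right (station -y). About -0.38 in the first slot, 0 in the second, +0.38 in the third (up to 0.40 against the gate's edge). It can change only while the lever is in the crossway. Friction keeps the lever where it is left; pushing it at the knob takes about 2 to 4 N.
- forward (a joint): Fore-and-aft lean of the lever (rad), + forward (station +x). 0 in the crossway (play about 0.05 either way), about +-0.345 at the ends of the first and third slots. In the station frame the knob is at x = 190 sin(forward), y = -190 sin(across) cos(forward), z = 20 + 190 cos(across) cos(forward) mm.
- knob_lift (a joint): How far the knob is pulled up along the stem (m): 0 seated, 0.015 at most. A spring seats it: it starts to rise at about 15 N of upward pull.
- socket_a: Loose blue connector socket, 34 mm in diameter, 22 mm tall, standing on the station's top near its left side; origin under its centre. Not to be disturbed.
- socket_b: A second such socket, on the station's top near its right forward corner. Not to be disturbed.
- cartridge: Loose white cartridge standing on the bench left of the station, 38 mm in diameter, 125 mm tall; origin under its centre. Not to be disturbed.
- jar: Loose lidded jar on the bench to the left, 60 mm in diameter, 85 mm tall; origin under its centre. Not to be disturbed.
- cup: Loose white mixing cup on the bench to the right, 72 mm in diameter, 85 mm tall; origin under its centre. Not to be disturbed.
- driver: Loose screwdriver lying on the bench to the right. Not to be disturbed.
- spanner: Loose spanner lying on the bench to the left, beyond the jar. Not to be disturbed.

How it is judged (in metres and radians):
On the way:
1. the lever is brought across, through the crossway, to the third slot (value of joint across above 0.33 rad and value of joint forward between -0.2 and 0.2 rad), for 0.05 s.
At the end, for the whole second after the job is handed in: the lever rests in the third slot (across above 0.33 rad) within 0.05 rad of its forward end (forward above 0.29 rad), its knob seated (within 3 mm), and every loose thing is within 20 mm of where it stood (value of joint across between 0.33 and 0.43 rad and value of joint forward between 0.29 and 0.42 rad and value of joint knob_lift below 0.003 m and velocity of joint across between -0.05 and 0.05 rad/s and velocity of joint forward between -0.05 and 0.05 rad/s and distance of each of socket_a, socket_b, cartridge, jar, cup, driver, spanner from where it was at the start of the episode below 0.02 m); the robot touches nothing.
It fails at once if the knob was pulled up on its stem by more than 6 mm (value of joint knob_lift above 0.006 m).
It fails at once if a loose bystander was moved by more than 20 mm (distance of any of socket_a, socket_b, cartridge, jar, cup, driver, spanner from where it was at the start of the episode above 0.02 m).
It fails at once if a loose thing standing about was tipped over (angle between any of socket_a, socket_b, cartridge, jar, cup's own z axis and vertical above 0.5 rad).
It also fails if it takes over 54 s, if anything falls off the work surface, if the arm or the gripper's body presses on something with over 40 N, if the wrist force passes 120 N, or if a joint passes its speed limit or range.

## Working session

There is one attempt and no reset: what is moved stays moved. The work goes in short steps, Python scripts to look and compute and a tool call to move; the robot and the scene stay as the last step left them, time stands still between calls to the robot, and variables do not carry over. Pictures are saved under pics/ and viewed, about 8 in all and at most 12, crops included, and the job is handed in when it is done.

Besides the shell and the picture viewer there is one more tool, called after "Emit:" by a JSON object that holds its "op" and its "data", one argument or row to a line. send_rows: Moves the arm, as the interface text tells. Its arguments: {"type":"object","properties":{"series":{"type":"array"},"newtons":{"type":"number"}},"required":["series"]}

```bash
mkdir -p pics; cat > h.py <<'E'
import numpy as np, cv2
from cell import manip
def K(p):
    h,w=p["img"].shape[:2]; f=h/2/np.tan(np.radians(p["vfov"])/2)
    return np.array([[f,0,p["cx"]],[0,f,p["cy"]],[0,0,1]])
def save(p,n,s=1.5): cv2.imwrite(f"pics/{n}.png",cv2.resize(p["img"][...,::-1],None,fx=s,fy=s))
def ray(p,uv,T=None):
    T=np.array(p["pose"]) if T is None else T
    q=cv2.undistortPoints(np.float64([[uv]]),K(p),np.array(p["dist"]))[0,0]
    return T[:3,3],T[:3,:3]@np.array([q[0],q[1],1])
def onz(p,uv,z):
    o,d=ray(p,uv); return o+d*(z-o[2])/d[2]
def proj(p,X):
    T=np.linalg.inv(np.array(p["pose"])); r=cv2.Rodrigues(T[:3,:3])[0]
    return cv2.projectPoints(np.float64(X).reshape(-1,1,3),r,T[:3,3],K(p),np.array(p["dist"]))[0][:,0]
E
python3 - <<'E'
from h import *
s=manip.read_state(); print(s)
a=manip.camera("top"); b=manip.camera("scene")
save(a,"top0"); save(b,"scene0")
for n,p in(("top",a),("scene",b)):
    print(n,np.round(p["pose"],3).tolist(),p["vfov"])
    for t in("station","knob_mid","socket_a","cartridge","jar","cup","driver","spanner"):
        print(t,[(np.round(r["rect"]).tolist(),round(r["conf"],2)) for r in manip.find_in(t,p)][:3])
E
```

```text
{'clock': 0.0, 'joints': array([ 1.20938328e+00,  3.00432227e-01,  1.52156848e+00, -2.23937894e-05,
        1.32070778e+00, -6.66016586e-02]), 'qd': array([ 0.00053517,  0.00117828, -0.00140539, -0.00097009, -0.00114265,
       -0.00023786]), 'effort': array([ 1.68177059e-03, -5.31803441e+01, -3.52744889e+01,  7.08556990e-02,
        2.43146508e-02, -1.10098938e-04]), 'eef_pos': array([159.72792155, 526.0334192 , 212.91298207]), 'eef_rot': array([-3.14047785e+00, -5.26187546e-05,  2.84678679e+00]), 'wrist_force': array([ 0.10129128, -0.6947247 , -0.63006688]), 'moment': array([0.00572957, 0.02460963, 0.00054372]), 'finger_gap': 93.93112033449943}
top [[0.001, -0.987, 0.16, 314.805], [-1.0, -0.001, -0.004, 13.025], [0.005, -0.16, -0.987, 1246.238], [0.0, 0.0, 0.0, 1.0]] 53.394937007850174
station [([216.0, 146.0, 98.0, 89.0], 0.69)]
knob_mid [([237.0, 160.0, 17.0, 14.0], 0.55)]
socket_a []
cartridge [([201.0, 172.0, 17.0, 22.0], 0.59)]
jar [([117.0, 241.0, 23.0, 21.0], 0.89)]
cup [([371.0, 135.0, 24.0, 26.0], 0.8)]
driver [([380.0, 196.0, 11.0, 60.0], 0.51)]
spanner [([102.0, 182.0, 49.0, 14.0], 0.74), ([214.0, 144.0, 102.0, 90.0], 0.73)]
scene [[-0.611, 0.666, -0.427, 1159.168], [0.792, 0.512, -0.333, 512.823], [-0.003, -0.542, -0.841, 1421.487], [0.0, 0.0, 0.0, 1.0]] 45.973230319150844
station [([200.0, 150.0, 93.0, 96.0], 0.73)]
knob_mid [([248.0, 184.0, 13.0, 16.0], 0.74), ([249.0, 186.0, 13.0, 13.0], 0.69)]
socket_a [([177.0, 117.0, 31.0, 32.0], 0.72), ([211.0, 179.0, 10.0, 8.0], 0.56), ([274.0, 191.0, 10.0, 10.0], 0.52)]
cartridge [([276.0, 220.0, 15.0, 23.0], 0.79)]
jar [([373.0, 215.0, 18.0, 23.0], 0.68)]
cup [([127.0, 157.0, 25.0, 27.0], 0.82)]
driver [([199.0, 149.0, 95.0, 96.0], 0.69), ([191.0, 119.0, 15.0, 16.0], 0.55)]
spanner [([333.0, 269.0, 49.0, 34.0], 0.88)]
```

```bash
python3 - <<'E'
import cv2,numpy as np
a=cv2.imread("pics/top0.png")[180:390,270:620]; b=cv2.imread("pics/scene0.png")[200:400,260:480]
cv2.imwrite("pics/c.png",np.hstack([cv2.resize(a,(450,270)),cv2.resize(b,(297,270))]))
# from 1x, magnified
a=cv2.resize(cv2.imread("pics/top0.png"),None,fx=1/1.5,fy=1/1.5)
cv2.imwrite("pics/ctop.png",cv2.resize(cv2.imread("pics/top0.png")[195:375,285:525],(800,600),interpolation=cv2.INTER_CUBIC))
E
```

```text
(no output)
```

View pics/ctop.png

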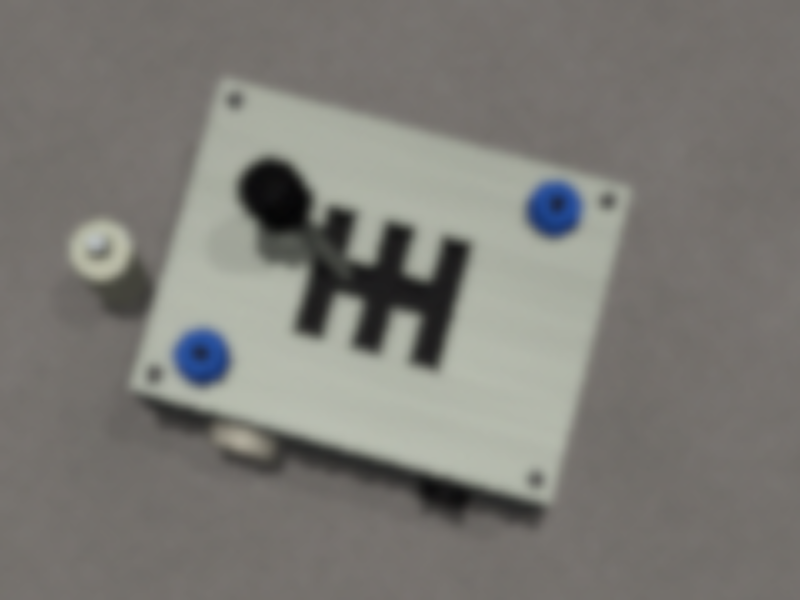

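View pics/scene0.png

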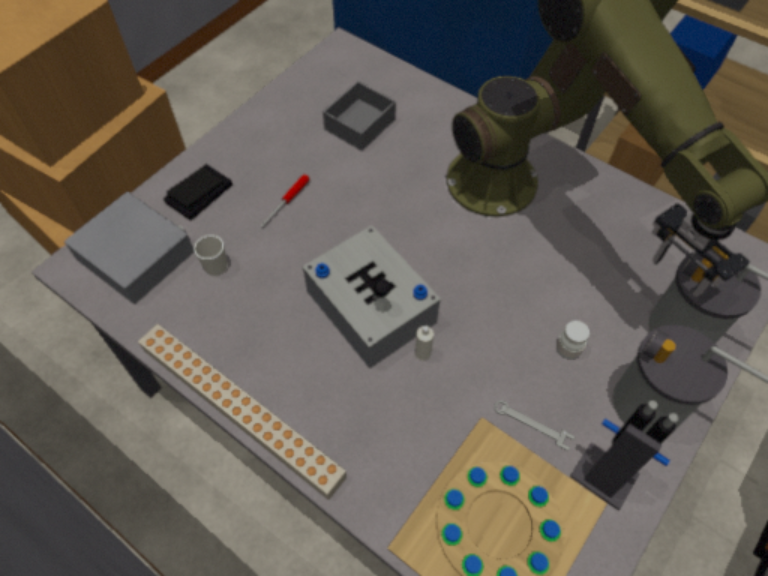

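The crop, at 5x from pixel (190,130), shows the plate corners at (225,78), (630,185), (550,503) and (133,388). The gate is at about (385,288), the knob at (273,193), socket_a at (202,356), socket_b at (554,208) and the cartridge at (100,250). The wide view agrees and shows clear space around the station.

```bash
python3 - <<'E'
from h import *
from scipy.optimize import least_squares
p=manip.camera("top"); b=manip.camera("scene")
px=lambda u,v:(190+u/5-.3,130+v/5-.3)
C=np.array([onz(p,px(*c),112.5) for c in[(225,78),(630,185),(550,503),(133,388)]])
print(C.round(1)); ctr=C.mean(0)
e=C[0]-C[3]+C[1]-C[2]; f=C[0]-C[1]+C[3]-C[2]
y1=np.arctan2(e[1],e[0]); y2=np.arctan2(-f[0],f[1]); print("centre",ctr.round(1),"yaw",y1,y2,np.hypot(*e[:2])/2,np.hypot(*f[:2])/2)
yaw=(y1+y2)/2; R=np.array([[np.cos(yaw),-np.sin(yaw),0],[np.sin(yaw),np.cos(yaw),0],[0,0,1]])
S=np.r_[ctr[:2],0]
# gate from its outer corners: slots ends
for n,c,z in[("gate slot1 front L",(328,207),112.5),("slot3 front R",(471,240),112.5),("slot3 back R",(438,368),112.5),("slot1 backL",(294,332),112.5),("sa",(202,356),134),("sb",(554,208),134),("cart",(100,248),125)]:
    X=onz(p,px(*c),z); print(n,X.round(1),(R.T@(X-S)).round(1))
kn=lambda ac,fo:S+R@np.array([190*np.sin(fo),-190*np.sin(ac)*np.cos(fo),20+190*np.cos(ac)*np.cos(fo)])
m=[]
for q in(p,b):
    r=manip.silhouettes("knob_mid",q)
    if r: ys,xs=np.nonzero(r[0]["pixels"]); m.append((q,np.array([xs.mean(),ys.mean()]))); print(m[-1][1],r[0]["conf"],r[0]["rect"])
s=least_squares(lambda a:np.ravel([proj(q,kn(*a))[0]-c for q,c in m]),[-.38,0.3])
print(s.x,s.fun,kn(*s.x)); 
for q,c in m: print([proj(q,kn(-.38,f))[0].round(1) for f in(-.345,0,.345)])
E
```

```text
[[ 644.9   81.7  112.5]
 [ 578.  -166.2  112.5]
 [ 384.4 -114.   112.5]
 [ 452.9  134.7  112.5]]
centre [515.1 -15.9 112.5] yaw -0.2661068174724123 -0.2661397773615518 199.8194708213339 257.35828149368393
gate slot1 front L [563.8  18.2 112.5] [ 38.   45.7 112.5]
slot3 front R [543.5 -68.5 112.5] [ 41.3 -43.2 112.5]
slot3 back R [465.3 -47.9 112.5] [-39.6 -44.  112.5]
slot1 backL [487.   38.5 112.5] [-41.4  45.1 112.5]
sa [469.3  92.  134. ] [-72.5  92.1 134. ]
sb [ 558.8 -116.8  134. ] [ 68.7 -85.8 134. ]
cart [535.8 154.7 125. ] [-24.9 170.1 125. ]
[244.54320988 168.88271605] 0.61 [238.4, 162.0, 13.7, 13.3]
[254.17567568 192.43918919] 0.7 [249.2, 185.5, 13.4, 16.2]
[-0.38811548  0.1054957 ] [ 0.13277573 -0.39545355  0.41768933 -0.20679874] [553.16297449  47.79106759 194.89079576]
[array([238.5, 197.9]), array([243.1, 175.2]), array([250.7, 155.1])]
[array([274.1, 179.4]), array([259.4, 188.6]), array([242.5, 199.7])]
```

Emit:
{"op": "send_rows", "data": {
  "series": [
    [[0,0,0,0,-1.65],[0,0,0,-20,-1.65]]
  ],
  "newtons": 10
}}

```text
clock: 1.3
eef_pos: [159.5, 525.4, 231.5]
eef_rot: [-3.137, -0.0, 2.878]
wrist_force: [-0.4, -0.8, 0.4]
finger_gap: 81.4
```

Emit:
{"op": "send_rows", "data": {
  "series": [
    [[0,-575,-280,0,0],[0,-575,-280,0,0],[0,-575,-280,0,0],[0,-575,-280,0,0],[0,-575,-280,0,0],[0,-575,-280,0,0],[0,-575,-280,0,0],[0,-575,-280,0,0],[0,-575,-280,0,0],[0,-575,-280,0,0]]
  ]
}}

```text
clock: 2.3
eef_pos: [537.3, 195.2, 233.6]
eef_rot: [3.141, 0.0, 2.877]
wrist_force: [-0.3, -0.1, 0.8]
finger_gap: 2.0
```

Emit:
{"op": "send_rows", "data": {
  "series": [
    [[0,-100,-50,0,0],[0,-124,-60,0,0],[0,-124,-60,0,0],[0,-124,-60,0,0]]
  ]
}}

```text
clock: 2.7
eef_pos: [642.0, 102.9, 232.1]
eef_rot: [-3.141, -0.001, 2.873]
wrist_force: [-0.0, -0.1, -0.3]
finger_gap: 0.6
```

```bash
cat >> h.py <<'E'
yaw=-.266; R=np.array([[np.cos(yaw),-np.sin(yaw),0],[np.sin(yaw),np.cos(yaw),0],[0,0,1]]); S=np.array([515.1,-15.9,0])
kn=lambda ac,fo:S+R@np.array([190*np.sin(fo),-190*np.sin(ac)*np.cos(fo),20+190*np.cos(ac)*np.cos(fo)])
def where():
    s=manip.read_state(); print("t",s["clock"],"tcp st",(R.T@(s["eef_pos"]-S)).round(1),"yaw",s["eef_rot"][2].round(4),"F st",(R.T@s["wrist_force"]).round(1),s["finger_gap"].round(1))
def lever(n=None):
    from scipy.optimize import least_squares
    m=[]
    for c in("top","scene"):
        q=manip.camera(c)
        if n: save(q,n+c)
        r=manip.silhouettes("knob_mid",q)
        if r: ys,xs=np.nonzero(r[0]["pixels"]); m.append((q,np.array([xs.mean(),ys.mean()]))); print(c,m[-1][1].round(1),r[0]["conf"],np.round(r[0]["rect"]))
    if m:
        s=least_squares(lambda a:np.ravel([proj(q,kn(*a))[0]-c for q,c in m]),[0,0]); print("across,fwd",s.x.round(3),"res",s.fun.round(2),"knob st",(R.T@(kn(*s.x)-S)).round(1))
E
python3 -c "
from h import *
where()"
```

```text
Traceback (most recent call last):
  File "h.py", line 19, in where
    s=manip.read_state(); print("t",s["clock"],"tcp st",(R.T@(s["eef_pos"]-S)).round(1),"yaw",s["eef_rot"][2].round(4),"F st",(R.T@s["wrist_force"]).round(1),s["finger_gap"].round(1))
                                                                                                                                                              ^^^^^^^^^^^^^^^^^^^^^
AttributeError: 'float' object has no attribute 'round'
```

Emit:
{"op": "send_rows", "data": {
  "series": [
    [[0,18,-20,0,0],[0,21,-50,0,0],[0,21,-76,0,0],[0,21,-76,25,0],[0,21,-76,46,0],[0,21,-76,46,0],[0,21,-76,46,0]]
  ]
}}

```text
clock: 3.4
eef_pos: [599.6, 39.1, 188.2]
eef_rot: [3.141, 0.0, 2.877]
wrist_force: [0.3, 0.7, -0.3]
finger_gap: 0.8
```

```bash
sed -i 's/s\["finger_gap"\].round(1)/round(s["finger_gap"],1)/' h.py; python3 -c "
from h import *
where(); save(manip.camera('wrist'),'w1',1.2); lever('a')
a=cv2.imread('pics/atop.png')[195:375,285:525]; b=cv2.imread('pics/ascene.png')[200:400,280:460]
cv2.imwrite('pics/a.png',np.hstack([cv2.resize(a,(400,300)),cv2.resize(b,(270,300))]))"
```

```text
t 3.4 tcp st [ 67.   75.3 188.2] yaw 2.8767 F st [ 0.1  0.8 -0.3] 0.8
```

View pics/w1.png

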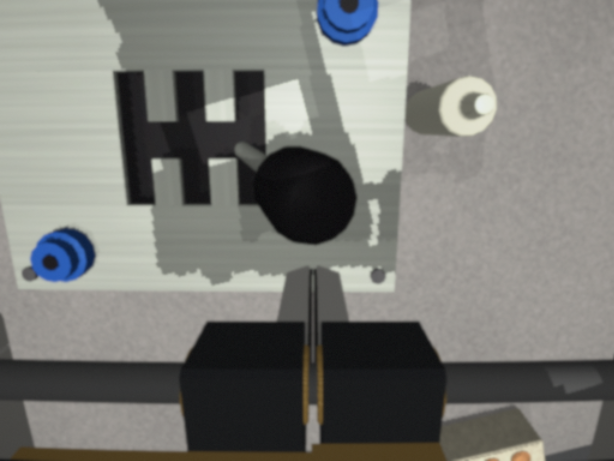

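View pics/a.png

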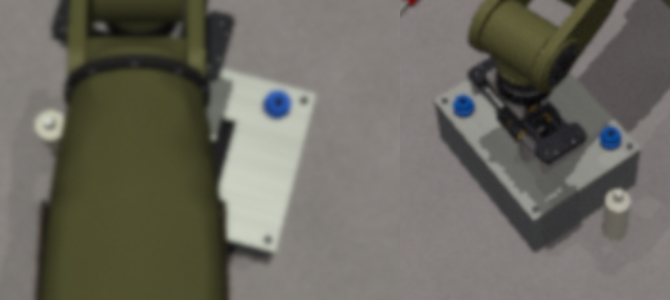

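The wrist view shows the closed fingertips at (313,270), in line with the knob at (305,195). The stem leaves the plate near (240,150), slightly forward of the crossway. The fixed cameras are blocked by the arm, so I'll use the wrist camera from here.

Emit:
{"op": "send_rows", "data": {
  "series": [
    [[0,12,-3,0,0],[0,20,-3,0,0],[0,25,-3,0,0],[0,30,-3,0,0],[0,34,-3,0,0],[0,37,-3,0,0],[0,39,-3,0,0],[0,39,-3,0,0]]
  ]
}}

```text
clock: 4.45
eef_pos: [561.1, 46.0, 187.5]
eef_rot: [-3.142, -0.0, 2.876]
wrist_force: [2.0, 0.9, 1.8]
finger_gap: 0.5
```

```bash
cat >> h.py <<'E'
def wlever(n=None):
    from scipy.spatial.transform import Rotation as Ro
    from scipy.optimize import least_squares
    where(); s=manip.read_state(); q=manip.camera("wrist")
    T=np.eye(4); T[:3,:3]=Ro.from_euler("xyz",s["eef_rot"]).as_matrix(); T[:3,3]=s["eef_pos"]
    q["pose"]=T@np.array(q["T_tool_cam"])
    if n: save(q,n,1.2)
    r=manip.silhouettes("knob_mid",q)
    for k in r[:1]:
        ys,xs=np.nonzero(k["pixels"]); c=np.array([xs.mean(),ys.mean()])
        f=least_squares(lambda a:proj(q,kn(*a))[0]-c,[0,0]); print("px",c.round(1),k["conf"],np.round(k["rect"]),"across,fwd",f.x.round(3),"knob",(R.T@(kn(*f.x)-S)).round(1),f.cost.round(2))
    G=[(41,45.5,112.5),(41,-45.5,112.5),(-41,-45.5,112.5),(-41,45.5,112.5)]
    print("gate corners px*1.2",(1.2*proj(q,np.array([S+R@np.array(g) for g in G]))).round(0).tolist())
E
python3 -c "
from h import *
wlever('w2')"
```

```text
t 4.45 tcp st [ 28.1  71.8 187.5] yaw 2.8756 F st [1.7 1.4 1.8] 0.5
px [258.3 199.2] 0.2 [203. 158. 102.  85.] across,fwd [-0.381 -0.001] knob [ -0.2  70.7 196.4] 0.0
gate corners px*1.2 [[273.0, 264.0], [137.0, 264.0], [122.0, 138.0], [270.0, 137.0]]
```

View pics/w2.png

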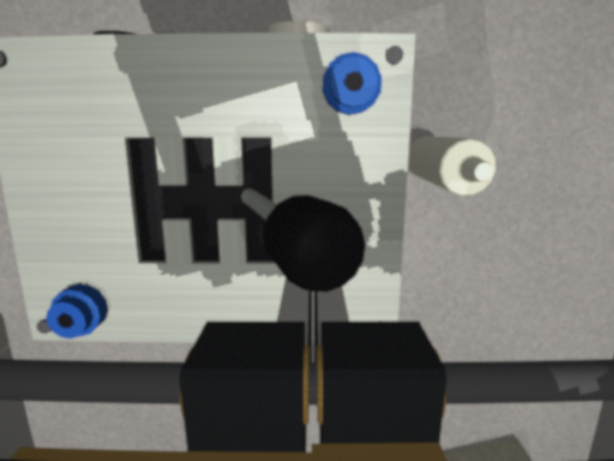

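The gate lines up with the prediction, and the stem is in the crossway (about row 199 of 186–220), with forward ≈ 0. Next I'll go round to the left side of the knob.

Emit:
{"op": "send_rows", "data": {
  "series": [
    [[0,-22,0,0,0],[0,-26,15,0,0],[0,-26,53,0,0],[0,-22,56,0,0],[0,10,56,0,0],[0,28,56,0,0],[0,28,56,0,0],[0,28,45,0,0],[0,28,40,0,0],[0,28,40,0,0]]
  ]
}}

```text
clock: 5.55
eef_pos: [545.0, 90.7, 187.3]
eef_rot: [-3.141, -0.0, 2.874]
wrist_force: [-0.5, 1.0, 0.4]
finger_gap: 0.6
```

```bash
python3 -c "
from h import *
wlever('w3')"
```

```text
t 5.55 tcp st [  0.8 110.8 187.3] yaw 2.8741 F st [-0.7  0.8  0.4] 0.6
px [185.9 243.2] 0.84 [149. 214.  78.  69.] across,fwd [-0.383 -0.016] knob [ -3.1  71.  196.2] 0.0
gate corners px*1.2 [[217.0, 302.0], [86.0, 301.0], [67.0, 183.0], [209.0, 182.0]]
```

Emit:
{"op": "send_rows", "data": {
  "series": [
    [[0,0,-8,0,0],[0,0,-16,0,0],[0,0,-24,0,0],[0,0,-33,0,0],[0,0,-42,0,0],[0,0,-51,0,0],[0,0,-60,0,0],[0,0,-69,0,0],[0,0,-77,0,0],[0,0,-77,0,0]]
  ]
}}

```text
clock: 6.65
eef_pos: [524.2, 16.6, 187.4]
eef_rot: [-3.141, -0.0, 2.875]
wrist_force: [-0.3, 1.8, 1.2]
finger_gap: 0.6
```

```bash
python3 -c "
from h import *
wlever('w4')"
```

```text
t 6.65 tcp st [  0.2  33.8 187.4] yaw 2.8746 F st [-0.8  1.6  1.2] 0.6
gate corners px*1.2 [[330.0, 303.0], [197.0, 303.0], [187.0, 183.0], [331.0, 183.0]]
```

View pics/w4.png

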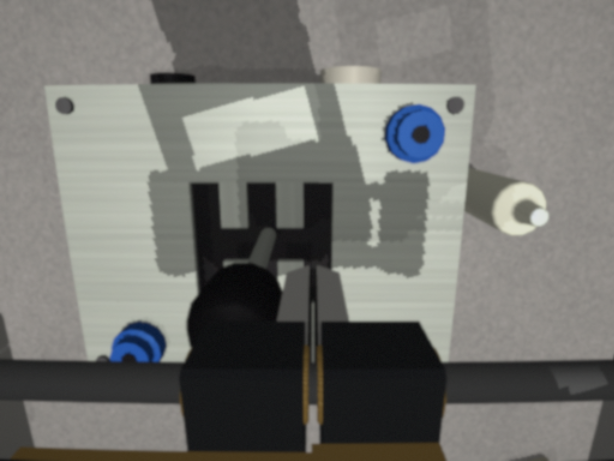

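The lever is nearly upright, with the stem in the crossway (about (268,235)) at the second slot. I'll keep pushing right.

Emit:
{"op": "send_rows", "data": {
  "series": [
    [[0,0,-8,0,0],[0,0,-16,0,0],[0,0,-24,0,0],[0,0,-32,0,0],[0,0,-39,0,0],[0,0,-45,0,0],[0,0,-50,0,0],[0,0,-54,0,0],[0,0,-54,0,0]]
  ]
}}

```text
clock: 7.65
eef_pos: [510.1, -34.9, 187.5]
eef_rot: [-3.141, -0.0, 2.875]
wrist_force: [0.2, 1.7, -0.1]
finger_gap: 0.5
```

```bash
python3 -c "
from h import *
wlever('w5')"
```

```text
t 7.65 tcp st [  0.2 -19.6 187.5] yaw 2.8752 F st [-0.2  1.7 -0.1] 0.5
px [194.5 246. ] 0.78 [152. 213.  85.  78.] across,fwd [ 0.287 -0.024] knob [ -4.6 -53.7 202.2] 0.0
gate corners px*1.2 [[408.0, 303.0], [275.0, 303.0], [271.0, 183.0], [416.0, 183.0]]
```

View pics/w5.png

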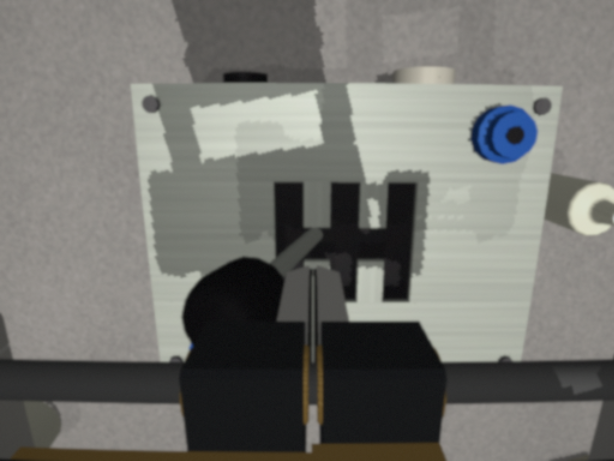

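The stem is still in the crossway, heading into the third slot, with across at about 0.29. I need roughly 15 mm more.

Emit:
{"op": "send_rows", "data": {
  "series": [
    [[0,0,-5,0,0],[0,0,-9,0,0],[0,0,-12,0,0],[0,0,-14,0,0],[0,0,-15,0,0],[0,0,-15,0,0]]
  ]
}}

```text
clock: 8.35
eef_pos: [506.3, -49.1, 187.5]
eef_rot: [-3.142, -0.0, 2.875]
wrist_force: [0.6, 2.6, -0.5]
finger_gap: 0.4
```

```bash
python3 -c "
from h import *
wlever('w6')"
```

```text
t 8.35 tcp st [  0.2 -34.3 187.5] yaw 2.8754 F st [-0.   2.6 -0.5] 0.4
px [196.6 243.2] 0.67 [152. 211.  84.  71.] across,fwd [ 0.367 -0.021] knob [ -4.  -68.2 197.3] 0.0
gate corners px*1.2 [[429.0, 303.0], [296.0, 303.0], [295.0, 183.0], [439.0, 183.0]]
```

Emit:
{"op": "send_rows", "data": {
  "series": [
    [[0,0,-2,0,0],[0,0,-3,0,0],[0,0,-4,0,0],[0,0,-4,0,0]]
  ]
}}

```text
clock: 8.85
eef_pos: [505.2, -52.9, 187.4]
eef_rot: [-3.142, -0.0, 2.876]
wrist_force: [-0.0, 1.4, -0.9]
finger_gap: 0.3
```

```bash
python3 -c "
from h import *
wlever('w7')"
```

```text
t 8.85 tcp st [  0.2 -38.3 187.4] yaw 2.8755 F st [-0.4  1.4 -0.9] 0.3
px [196.8 242.8] 0.57 [152. 209.  86.  71.] across,fwd [ 0.391 -0.019] knob [ -3.6 -72.4 195.6] 0.0
gate corners px*1.2 [[435.0, 303.0], [302.0, 303.0], [301.0, 183.0], [446.0, 183.0]]
```

Emit:
{"op": "send_rows", "data": {
  "series": [
    [[0,0,15,0,0],[0,0,30,0,0],[0,25,30,0,0],[0,55,28,0,0],[0,55,28,0,0],[0,55,-10,0,0],[0,55,-32,0,0],[0,55,-32,0,0],[0,55,-32,0,0]]
  ]
}}

```text
clock: 9.85
eef_pos: [444.4, -68.8, 187.6]
eef_rot: [3.142, 0.0, 2.875]
wrist_force: [1.2, 1.1, -0.0]
finger_gap: 0.3
```

```bash
python3 -c "
from h import *
wlever('w8'); lever('d')"
```

```text
t 9.85 tcp st [-54.3 -69.6 187.6] yaw 2.875 F st [ 0.8  1.3 -0. ] 0.3
px [260.1 357.8] 0.58 [255. 338.  11.  41.] across,fwd [0.378 0.085] knob [ 16.1 -69.8 196. ] 0.0
gate corners px*1.2 [[472.0, 372.0], [346.0, 373.0], [349.0, 265.0], [485.0, 265.0]]
top [382.8 146.5] 0.6 [371. 132.  24.  29.]
scene [232.8 160.7] 0.45 [226. 151.  16.  19.]
across,fwd [1.139 0.395] res [-60.5   32.41 -29.28  10.47] knob st [  73.1 -159.3   93.4]
```

View pics/w8.png

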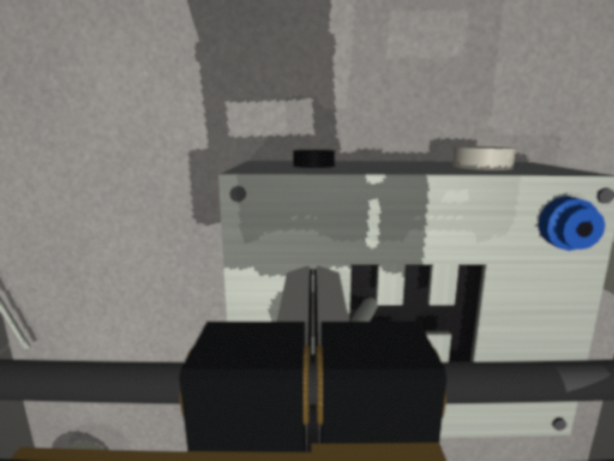

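The stem, at (362,310), sits inside the third slot's column (350–378) at the crossway. The fingertips are behind the knob, so I'll push forward.

Emit:
{"op": "send_rows", "data": {
  "series": [
    [[0,-16,0,0,0],[0,-24,0,0,0],[0,-32,0,0,0],[0,-39,0,0,0],[0,-46,0,0,0],[0,-53,0,0,0],[0,-60,0,0,0],[0,-67,0,0,0],[0,-74,0,0,0],[0,-74,0,0,0]]
  ]
}}

```text
clock: 11.15
eef_pos: [515.8, -88.9, 187.3]
eef_rot: [-3.142, 0.0, 2.876]
wrist_force: [-1.1, 0.1, -0.9]
finger_gap: 0.2
```

```bash
python3 -c "
from h import *
where()"
```

```text
t 11.15 tcp st [ 19.9 -70.2 187.3] yaw 2.8756 F st [-1.1 -0.2 -0.9] 0.2
```

Emit:
{"op": "send_rows", "data": {
  "series": [
    [[0,-4,0,0,0],[0,-7,0,0,0],[0,-10,0,0,0],[0,-12,0,0,0],[0,-13,0,0,0],[0,-13,0,0,0]]
  ]
}}

```text
clock: 11.75
eef_pos: [527.8, -92.2, 187.5]
eef_rot: [-3.142, 0.0, 2.876]
wrist_force: [-2.0, 0.6, -0.6]
finger_gap: 0.2
```

```bash
python3 -c "
from h import *
wlever('w9')"
```

```text
t 11.75 tcp st [ 32.3 -70.3 187.5] yaw 2.8755 F st [-2.1  0.1 -0.6] 0.2
px [346.5 143.6] 0.55 [176.  11. 334. 288.] across,fwd [ 0.162 -0.135] knob [-25.6 -30.3 205.8] 0.0
gate corners px*1.2 [[487.0, 258.0], [350.0, 258.0], [353.0, 130.0], [501.0, 131.0]]
```

View pics/w9.png

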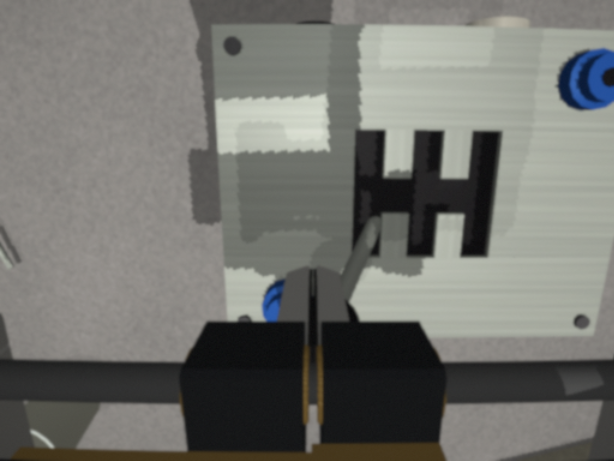

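The stem shows at about (372,222) and the slot ends at row 257, so it isn't home yet. I'll keep pushing in small steps until the force rises.

Emit:
{"op": "send_rows", "data": {
  "series": [
    [[0,-3,0,0,0],[0,-5,0,0,0],[0,-7,0,0,0],[0,-8,0,0,0],[0,-8,0,0,0]]
  ]
}}

```text
clock: 12.35
eef_pos: [532.8, -93.5, 186.5]
eef_rot: [-3.141, -0.009, 2.876]
wrist_force: [-22.9, 5.5, 5.6]
finger_gap: 0.5
```

The force has jumped to about 23 N, so the lever is on its end stop. I'll back off straight, then rise and check.

Emit:
{"op": "send_rows", "data": {
  "series": [
    [[0,10,0,0,0],[0,40,0,0,0],[0,80,0,0,0],[0,100,0,-30,0],[0,100,0,-70,0],[0,100,0,-110,0],[0,130,0,-110,0],[0,150,0,-110,0],[0,150,0,-110,0]]
  ]
}}

```text
clock: 13.25
eef_pos: [389.9, -54.5, 298.4]
eef_rot: [3.141, 0.003, 2.876]
wrist_force: [0.2, -0.2, -0.3]
finger_gap: 0.2
```

```bash
python3 -c "
from h import *
wlever('w10'); lever('e')"
```

```text
t 13.25 tcp st [-110.7  -70.1  298.4] yaw 2.8758 F st [ 0.2 -0.1 -0.3] 0.2
px [259.9 356.5] 0.7 [255. 335.  12.  43.] across,fwd [0.411 0.38 ] knob [ 70.5 -70.6 181.7] 0.0
gate corners px*1.2 [[424.0, 355.0], [336.0, 355.0], [338.0, 281.0], [431.0, 281.0]]
top [295.4 166.7] 0.59 [290. 160.  14.  10.]
across,fwd [0.376 0.35 ] res [-0.  0.] knob st [ 65.1 -65.6 186. ]
```

Emit:
{"op": "send_rows", "data": {
  "series": [
    [[0,0,50,-20,0],[0,0,100,-20,0],[0,0,150,-20,0],[0,0,200,-20,0],[0,0,250,-20,0],[0,0,300,-20,0],[0,0,350,-20,0],[0,0,350,-20,0],[0,0,350,-20,0]]
  ]
}}

```text
clock: 14.45
eef_pos: [482.8, 283.8, 316.2]
eef_rot: [-3.14, -0.001, 2.877]
wrist_force: [-0.6, -0.8, -0.1]
finger_gap: 0.5
```

```bash
python3 -c "
from h import *
where(); lever('f')
a=manip.camera('top');b=manip.camera('scene')
for n,p in(('top',a),('scene',b)):
    for t in('socket_a','cartridge','jar','cup','driver','spanner'):
        print(n,t,[(np.round(r['rect']).tolist(),round(r['conf'],2)) for r in manip.find_in(t,p)][:3])
cv2.imwrite('pics/f.png',np.hstack([cv2.resize(cv2.imread('pics/ftop.png')[195:375,285:525],(400,300)),cv2.resize(cv2.imread('pics/fscene.png')[200:400,280:460],(270,300))]))
"
```

```text
t 14.45 tcp st [-109.9  280.7  316.2] yaw 2.8773 F st [-0.4 -0.9 -0.1] 0.5
top [295.6 167.5] 0.65 [288. 160.  15.  13.]
scene [217.8 172.2] 0.66 [212. 164.  12.  18.]
across,fwd [0.389 0.347] res [ 0.48 -0.35  0.63  0.06] knob st [ 64.7 -67.8 185.3]
top socket_a [([226.0, 194.0, 12.0, 13.0], 0.62), ([297.0, 168.0, 10.0, 9.0], 0.62)]
top cartridge [([204.0, 174.0, 12.0, 21.0], 0.73)]
top jar []
top cup [([370.0, 131.0, 22.0, 29.0], 0.77)]
top driver [([379.0, 199.0, 11.0, 59.0], 0.63)]
top spanner [([278.0, 158.0, 26.0, 28.0], 0.66)]
scene socket_a [([211.0, 179.0, 10.0, 7.0], 0.63), ([272.0, 189.0, 12.0, 10.0], 0.5)]
scene cartridge [([277.0, 221.0, 13.0, 21.0], 0.64)]
scene jar [([370.0, 216.0, 23.0, 23.0], 0.68), ([330.0, 267.0, 54.0, 33.0], 0.33)]
scene cup [([128.0, 156.0, 24.0, 26.0], 0.91)]
scene driver [([194.0, 117.0, 14.0, 20.0], 0.49)]
scene spanner [([332.0, 268.0, 49.0, 29.0], 0.61)]
```

View pics/f.png

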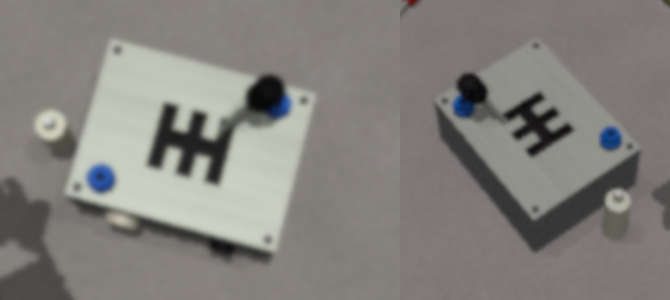

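The lever is home in the third slot, right and forward, with the knob at (265,92) in the top crop. Both sockets and the cartridge are where they stood, and the arm is clear.

```bash
python3 -c "
from h import *
manip.sign_off(); where()"
```

```text
the job is handed in; nothing more can be done
the job is handed in; nothing more can be done
```

The selector lever is home at the forward end of the third slot, and I've handed the job in. `sign_off` gave no verdict, and the position reading I asked for in the same script was refused.

With the fingers closed, I pushed the knob back into the crossway, across past the second slot to the right, then forward until it met the end stop (about 23 N). The arm then backed off and moved clear; the last reading was at 14.5 s.

**Last checks:**
- **Lever:** both fixed cameras together put it at across 0.389 and forward 0.347 rad. They fit to within about 0.6 px.
- **Crossing:** in the crossway at the third slot, the wrist camera read across 0.37–0.39 with forward near 0. The knob was partly hidden there, but the picture showed the stem in the third slot.
- **Knob seating:** I didn't measure the knob lift directly. Upward force never came near the 15 N at which the knob starts to rise, and the knob position fits a seated knob.
- **Loose things:** both sockets, the cartridge, jar, cup and spanner were within a few pixels of their starting positions in at least one camera. The driver was found where it started in the top camera; the scene camera's driver match was low-confidence.
- **Disagreements:**
  - In the last top picture the jar was not found, and "spanner" was matched to the wrong thing; the scene camera found both in place.
  - Some earlier lever estimates, with the knob hidden by the gripper or arm, were plainly wrong and I ignored them.

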